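# Preset the bench lathe's batch counter

### The arm

A 6-joint arm with a two-finger parallel gripper is mounted at the origin on the work surface. World frame = base frame: x ahead of the robot, y to its left, z up, the work surface at z = 0. Lengths are in m, angles in degrees, forces in N, time in s.
With the tool pointing down it reaches from about 0.35 to 0.875 m from the base axis. Payload 4.2 kg.
Tool frame: the origin (TCP) lies midway between the tips of the shut fingers; the grasp point (between the pads) lies 19 mm behind it; z points along the fingers, y is the line along which they close (so a half turn about z gives the same grasp; the last joint's range is limited). The gripper opens to 87 mm and grips with 3 to 60 N. Pads are 19 mm wide; open, the fingers measure 117 mm over their backs; the gripper's body (75 mm by 190 mm) begins 51 mm behind the grasp point.
Start: joints at [-52.334, 22.042, 0.453, 0, -68.411, -14.817], TCP at [0.243, -0.576, 0.187] pointing down, gripper open.
Joint ranges: [-179.83, 179.83], [-69.29, 118.12], [-61.27, 80.66], [-181.25, 117.63], [-171.15, -9.14], [-177.46, 177.46]. Speed limits (degrees/s): [159.86, 159.86, 180, 180, 180, 180].

### API

Orientations are given as a 3x3 rotation matrix whose columns are the frame's x, y, z axes.
In Python, from station import sense, capture, camera_params, finish_job gives the robot as it stands.
- The arm moves only by the tool drive_tool, never from a script. Its argument "rows" is a list of rows, each an object of numbers: "tx", "ty", "tz": the shift along the tool's x, y, z in cm; "ax", "ay", "az": the turn, a rotation vector about the tool's x, y, z in rad; "claw": the finger opening in cm, from 0 to 8.7. In form: [{"tx": .., "ty": .., "tz": .., "ax": .., "ay": .., "az": .., "claw": ..}, ...]. A call has 1 to 10 rows; each row shifts and turns the commanded pose from where the row before left it, along the tool's axes as they then stand; what a row does not reach is not made up. A row lasts 1/12 s, in which the tool goes at most 41.7 mm and 7.16 degrees, less where a joint would pass 70% of its speed; a pose out of reach is approached as far as the arm can. A call with a gripper value outside its range is refused whole. The fingers move at their own pace and stop on an object; the grip force is fixed at half the most. Time passes only in rows, so rows that do not move let the fingers close. It gives the time, the measured TCP pose, the force, the opening and the grip force at its end, in the units of the state.
- sense(): the state, without advancing time (a new reading comes with each control period).
- capture(name): name is "scene" or "top" or "wrist"; returns (picture, depth): 400x640x3 uint8, red, green, blue; 400x640 float32, m along the optical axis (not along the pixel's ray), 0 where there is no reading.
- camera_params(name): a dict with "intrinsics" (3x3 intrinsics, pixels), "k1" (the pictures are not rectified: a ray, as slopes to the right and down, at radius r is drawn at 1 + k1 r^2 times it, then the intrinsics apply), "R" (3x3) and "t" (3): a world point X has camera coordinates R X + t; the wrist camera has in their place "tool_from_camera" (4x4, takes a point from camera to tool coordinates, whose origin is the TCP and whose axes are the flange's). Camera axes: x right, y down, z forward; pixel columns grow to the right and rows downward; lengths in m; the calibration is good to about 2 mm. A picture is of the moment at which its call begins: read the wrist's pose just before it. camera_params takes no time and is no camera call.
- finish_job(): hands the job in; it is judged then, once.
The state is a dict: "time_s": time; "joints": joint angles; "joint_velocities": joint speeds; "effort": joint torques, N m; "tcp_pos": TCP position; "ee_rot": TCP orientation; "wrist_force": force on the tool from outside, world axes, zero at the start; "moment": the same for the moment, N m; "gripper_width": opening from 0.0 (shut) to 1.0 (fully open); "gripper_force": force on a finger pad.
Only numpy, scipy, OpenCV 4.12 (cv2) and the standard library are available. Lean on these libraries where they do the work, as an engineer would, in place of code of your own. Each camera call takes 0.05 s, during which the arm holds its last target. There are 200 camera calls.

### The job

Preset the batch counter for the next lot of brass discs: roll the red thumbwheel until its four-pip face is squarely on top, between the white pointers, and the blue thumbwheel until its two-pip face is. Leave the green thumbwheel at its setting and the micrometer lying where it is.

Things in the scene. Friction and masses are not known exactly. Their poses are not given: they have to be found in the camera images.
- red_axle (a point): Red wheel's axle, mid-width, 72 mm above the table, 8 mm above its grey housing (126 x 68 x 52 mm). y: along the axle; x: level, the way the wheel's top goes as numbers rise (away from the robot). Wheel 24 mm wide (y): drum of radius 28 mm with six radial fins, 5 mm thick, out to radius 55 mm, each midway between two number faces (30 degrees from a face's middle).
- red_wheel (a joint): Turn of the red wheel, rad, 0 to 5.24 (stops); grows as its top rolls away from the robot (+x of its axle point). Faces have 1 to 6 white pips; face n is squarely on top at (n - 1) x 1.047: four at 3.142. Starts 0.6 to 1.25 below that. Held by friction only (0.12 N m, about 3 N at a fin): no clicks or spring. A shut fingertip put down between fins from above can push a fin.
- blue_axle (a point): Blue wheel's axle, mid-width: a unit just like the red one (same sizes, heights, axes), with a blue wheel. Red, green and blue units stand side by side on one rail, wheels 78 mm apart, in any order. 27 mm either side of each wheel's middle stands a thin white pointer, its tip 25 mm above the axle; bearing blocks between are lower.
- blue_wheel (a joint): Turn of the blue wheel, rad, same stops, faces, friction and sense as the red one: face n is on top at (n - 1) x 1.047, so two at 1.047. Starts 0.6 to 1.25 above that, so its top must roll towards the robot.
- green_fin (a point): Tip of one fin (radius 55 mm) of the green wheel, which is to be left alone; a unit like the red one, on the same rail (steel plate 150 x 260 x 12 mm, fixed).
- micrometer: Digital micrometer lying loose on the table to the right of the counter, to be left alone: steel bow, grey body, black thimble, about 52 x 145 x 17 mm; its long axis is y, thimble to -y. Origin on the table under the middle of the bow's opening.

How it is judged (in metres and radians):
At the end, for the whole second after the job is handed in: The red wheel rests with its four on top and the blue wheel with its two on top, each within 0.25 rad (14 degrees); the green wheel's fin tip is within 14 mm and the micrometer within 20 mm of where it was at the start (value of joint red_wheel between 2.892 and 3.392 rad and velocity of joint red_wheel between -0.1 and 0.1 rad/s and value of joint blue_wheel between 0.797 and 1.297 rad and velocity of joint blue_wheel between -0.1 and 0.1 rad/s and distance of green_fin from where it was at the start of the episode below 0.014 m and distance of micrometer from where it was at the start of the episode below 0.02 m); the robot touches nothing.
It fails at once if the green wheel is turned (its fin tip 14 mm or more from its start) (distance of green_fin from where it was at the start of the episode above 0.014 m).
It fails at once if the micrometer is shoved more than 20 mm (distance of micrometer from where it was at the start of the episode above 0.02 m).
It also fails if it takes over 38 s, if anything falls off the work surface, if the arm or the gripper's body presses on something with over 40 N, if the wrist force passes 120 N, or if a joint passes its speed limit or range.

## Working session

There is one attempt and no reset: what is moved stays moved. The work goes in short steps, Python scripts to look and compute and a tool call to move; the robot and the scene stay as the last step left them, time stands still between calls to the robot, and variables do not carry over. Pictures are saved under pics/ and viewed, at most 10 in all, crops included, and the job is handed in when it is done.

Besides the shell and the picture viewer there is one more tool, called after ">>>" by a JSON object that holds its "method" and its "body", one argument or row to a line. drive_tool: Moves the arm, as the interface text tells. Its arguments: {"type":"object","properties":{"rows":{"type":"array"}},"required":["rows"]}

```bash
mkdir -p pics
cat > h.py <<'E'
import numpy as np, cv2
from station import sense,capture,camera_params
def pts(name):
    img,d=capture(name);p=camera_params(name);K=np.array(p["intrinsics"]);h,w=d.shape
    u,v=np.meshgrid(np.arange(w),np.arange(h))
    x=cv2.undistortPoints(np.stack([u,v],-1).reshape(-1,1,2).astype(float),K,np.array([p["k1"],0,0,0,0.])).reshape(h,w,2)
    c=np.dstack([x*d[...,None],d])
    if "R" in p: X=(c-np.array(p["t"]))@np.array(p["R"])
    else:
        s=sense();T=np.array(p["tool_from_camera"]);X=(c@T[:3,:3].T+T[:3,3])@np.array(s["ee_rot"]).T+np.array(s["tcp_pos"])
    X[d==0]=np.nan
    return img,d,X
def save(img,f): cv2.imwrite(f,cv2.cvtColor(img,cv2.COLOR_RGB2BGR))
E
python3 - <<'E'
from h import *
print(sense())
for n in("scene","top"):
    img,d,X=pts(n);save(img,f"pics/{n}0.png");np.savez(f"{n}0",img=img,X=X)
    H=cv2.cvtColor(img,cv2.COLOR_RGB2HSV)
    for c,(a,b) in dict(red=(172,8),green=(40,85),blue=(95,130)).items():
        h=H[...,0];m=((h>=a)|(h<=b)) if a>b else (h>=a)&(h<=b)
        m&=(H[...,1]>110)&(H[...,2]>50)
        l,lab,st,ce=cv2.connectedComponentsWithStats(m.astype(np.uint8))
        for i in np.argsort(-st[1:,4])[:3]+1:
            P=X[lab==i];print(n,c,st[i],np.nanmedian(P,0).round(3),np.nanpercentile(P,2,0).round(3),np.nanpercentile(P,98,0).round(3))
E
```

```text
{'time_s': 0.0, 'joints': array([-5.23351950e+01,  2.20882739e+01,  3.79073721e-01, -2.91364804e-02,
       -6.84106995e+01, -1.48160462e+01]), 'joint_velocities': array([-0.09567169, -0.04667878, -0.07130447, -0.08228508,  0.00774727,
       -0.07716376]), 'effort': array([-4.60349347e-04, -3.90667927e+01,  1.87405640e+01,  4.21980679e+00,
        1.10064159e-02, -1.88246590e-04]), 'tcp_pos': array([ 0.2424296 , -0.57532176,  0.18558069]), 'ee_rot': array([[-9.21605838e-01, -3.88126089e-01, -9.04353846e-04],
       [-3.88127135e-01,  9.21603788e-01,  1.94543030e-03],
       [ 7.83836780e-05,  2.14392419e-03, -9.99997699e-01]]), 'wrist_force': array([-0.5469988 ,  0.59411442, -0.14604151]), 'moment': array([-0.04470994, -0.05524154, -0.02880181]), 'gripper_force': 0.0, 'gripper_width': 0.9997992262354674}
scene red [376 188  21  50 593] [0.595 0.068 0.094] [0.544 0.049 0.063] [0.631 0.089 0.124]
scene red [192   0  11  16 120] [-0.409 -0.445  0.029] [-0.419 -0.461  0.004] [-0.402 -0.435  0.057]
scene green [339 183  17  35 270] [ 0.547 -0.001  0.106] [ 0.535 -0.018  0.083] [0.589 0.0
[... 485 characters left out ...]
68] [ 0.587 -0.056  0.121]
top red [241 182  27  60 782] [0.576 0.068 0.085] [0.531 0.049 0.063] [0.63  0.091 0.123]
top green [286 193  22  41 407] [ 0.575 -0.009  0.101] [ 0.535 -0.026  0.069] [0.609 0.01  0.122]
top green [284 234  15  17 184] [0.518 0.007 0.077] [ 0.505 -0.005  0.065] [0.532 0.019 0.08 ]
top green [444 254  10   6  43] [ 0.472 -0.296  0.017] [ 0.468 -0.305  0.015] [ 0.477 -0.287  0.02 ]
top blue [ 218   35  137   81 7329] [0.885 0.02  0.001] [ 0.803 -0.145 -0.002] [0.998 0.143 0.004]
top blue [325 200  24  60 690] [ 0.531 -0.077  0.097] [ 0.485 -0.101  0.065] [ 0.587 -0.057  0.121]
top blue [101 161  30  24 426] [0.684 0.347 0.059] [0.673 0.339 0.007] [0.702 0.364 0.085]
```

Run:
```python
import numpy as np,cv2
a=np.load("top0.npz");b=np.load("scene0.npz")
A=cv2.resize(a["img"][160:290,220:360],None,fx=4,fy=4,interpolation=2)[...,::-1];cv2.imwrite("pics/tc.png",A)
B=cv2.resize(b["img"][160:270,270:430],None,fx=4,fy=4,interpolation=2)[...,::-1];cv2.imwrite("pics/sc.png",B)
```

```text
(no output)
```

View pics/tc.png

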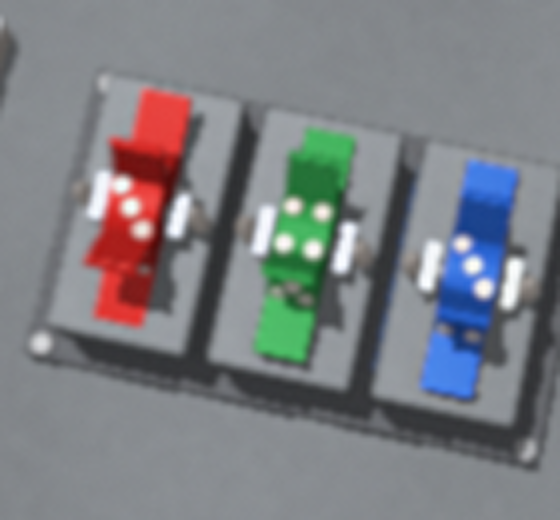

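View pics/top0.png

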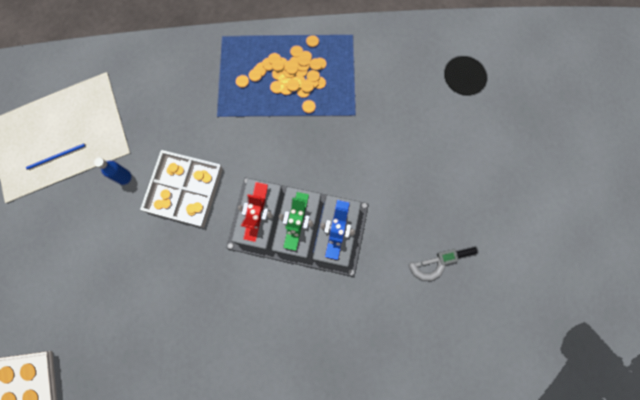

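The top view shows, from left to right, red (3 near the top, crop 130,205), green (4 on top) and blue (3, crop 472,265). The micrometer is at (440,262). Next I'll measure the axles from the white pointers and the fin angles from depth.

```bash
cat >> h.py <<'E'
def frame(img,X):
    H=cv2.cvtColor(img,cv2.COLOR_RGB2HSV)
    m=((H[...,1]<40)&(H[...,2]>190)&(X[...,2]>.072)&(X[...,2]<.106)&(abs(X[...,0]-.56)<.12)&(abs(X[...,1])<.16))
    n,lab,st,ce=cv2.connectedComponentsWithStats(m.astype(np.uint8))
    for i in range(1,n):
        if st[i,4]>6: print("white",st[i,4],ce[i].round(),np.nanmedian(X[lab==i],0).round(4))
def masks(img):
    H=cv2.cvtColor(img,cv2.COLOR_RGB2HSV);h=H[...,0];s=(H[...,1]>110)&(H[...,2]>50)
    return dict(red=s&((h>=172)|(h<=8)),green=s&(h>=40)&(h<=85),blue=s&(h>=95)&(h<=130))
def loc(P,o,yaw):
    c,s=np.cos(yaw),np.sin(yaw);q=P-o
    return np.stack([q[...,0]*c+q[...,1]*s,-q[...,0]*s+q[...,1]*c,q[...,2]],-1)
E
python3 - <<'E'
from h import *
for n in("top","scene"):
    z=np.load(n+"0.npz");img,X=z["img"],z["X"];print(n);frame(img,X)
    for c,m in masks(img).items():
        P=X[m&(X[...,2]>.09)&(abs(X[...,0]-.56)<.12)&(abs(X[...,1])<.16)]
        print(c,len(P),"top pts",P[np.argsort(-P[:,2])[:25]].mean(0).round(4), "mean",P.mean(0).round(4))
    # housing tops z~.064
    m=(X[...,2]>.058)&(X[...,2]<.070)&(abs(X[...,0]-.56)<.12)&(abs(X[...,1])<.16)
    r=cv2.minAreaRect(X[m][:,:2].astype(np.float32)*1000);print("rect",r)
E
```

```text
top
white 58 [246. 208.] [0.5865 0.0877 0.0822]
white 35 [264. 214.] [0.5736 0.0528 0.0813]
white 8 [252. 211.] [0.5769 0.0722 0.0996]
white 11 [293. 211.] [ 0.5714 -0.0013  0.099 ]
white 10 [300. 213.] [ 0.5672 -0.0137  0.097 ]
white 45 [285. 217.] [0.5638 0.0143 0.0809]
white 43 [306. 221.] [ 0.5526 -0.0228  0.0813]
white 14 [290. 220.] [0.5552 0.0042 0.0988]
white 10 [335. 220.] [ 0.5483 -0.0756  0.099 ]
white 12 [298. 222.] [ 0.5505 -0.009   0.0992]
white 42 [327. 226.] [ 0.5421 -0.061   0.0813]
white 10 [338. 226.] [ 0.5377 -0.0797  0.1004]
white 40 [348. 230.] [ 0.5308 -0.0975  0.0815]
white 14 [340. 232.] [ 0.5269 -0.0834  0.0996]
red 373 top pts [0.5979 0.0645 0.1239] mean [0.5747 0.0707 0.1059]
green 301 top pts [0.5371 0.0017 0.1217] mean [ 0.5649 -0.0071  0.1078]
blue 359 top pts [ 0.517  -0.0743  0.1207] mean [ 0.5407 -0.0801  0.1073]
rect ((559.2682495117188, -3.7600631713867188), (224.54290771484375, 126.78612518310547), 73.3815689086914)
scene
white 7 [307. 192.] [ 0.5356 -0.0779  0.1004]
white 9 [310. 196.] [ 0.5454 -0.0726  0.0982]
white 9 [336. 203.] [ 0.5507 -0.0218  0.0815]
white 9 [342. 203.] [ 0.5648 -0.0124  0.0989]
white 9 [349. 205.] [0.5694 0.0007 0.0978]
white 7 [356. 207.] [0.5632 0.016  0.0822]
white 9 [396. 215.] [0.5866 0.0908 0.081 ]
red 337 top pts [0.5975 0.0665 0.1238] mean [0.5736 0.0737 0.1051]
green 246 top pts [0.5369 0.004  0.1206] mean [ 0.5533 -0.0008  0.1076]
blue 297 top pts [ 0.5184 -0.0731  0.1207] mean [ 0.531  -0.0743  0.1065]
rect ((557.881591796875, -3.0199737548828125), (222.97515869140625, 127.13284301757812), 73.18293762207031)
```

>>> {"method": "drive_tool", "body": {
  "rows": [
    {"az":0.115,"claw":0},
    {"az":0.115,"claw":0},
    {"az":0.115,"ty":2,"claw":0},
    {"az":0.115,"ty":3,"claw":0},
    {"az":0.115,"ty":3,"claw":0},
    {"az":0.115,"ty":3,"claw":0},
    {"ty":3.5,"claw":0},
    {"ty":3.5,"claw":0},
    {"ty":3.5,"claw":0},
    {"ty":3.5,"claw":0}
  ]
}}

```text
invalid input at $.rows[0]: expected keys tx, ty, tz, ax, ay, az, claw
```

>>> {"method": "drive_tool", "body": {
  "rows": [
    {"ty":3.5,"tx":-0.8,"claw":0},
    {"ty":3.5,"tx":-0.8,"claw":0},
    {"ty":3.5,"tx":-0.8,"claw":0},
    {"ty":3.5,"tx":-0.8,"claw":0},
    {"ty":3.5,"tx":-0.8,"claw":0},
    {"ty":3.5,"tx":-0.8,"claw":0},
    {"ty":3.5,"tx":-0.8,"claw":0},
    {"ty":3.5,"tx":-0.8,"claw":0},
    {"ty":3.5,"tx":-0.8,"claw":0},
    {"claw":0}
  ]
}}

```text
invalid input at $.rows[0]: expected keys tx, ty, tz, ax, ay, az, claw
```

>>> {"method": "drive_tool", "body": {
  "rows": [
    {"tx":0,"ty":0,"tz":0,"ax":0,"ay":0,"az":0.115,"claw":0},
    {"tx":0,"ty":0,"tz":0,"ax":0,"ay":0,"az":0.115,"claw":0},
    {"tx":0,"ty":2,"tz":0,"ax":0,"ay":0,"az":0.115,"claw":0},
    {"tx":0,"ty":3,"tz":0,"ax":0,"ay":0,"az":0.115,"claw":0},
    {"tx":0,"ty":3,"tz":0,"ax":0,"ay":0,"az":0.115,"claw":0},
    {"tx":0,"ty":3,"tz":0,"ax":0,"ay":0,"az":0.115,"claw":0},
    {"tx":0,"ty":3.5,"tz":0,"ax":0,"ay":0,"az":0,"claw":0},
    {"tx":0,"ty":3.5,"tz":0,"ax":0,"ay":0,"az":0,"claw":0},
    {"tx":0,"ty":3.5,"tz":0,"ax":0,"ay":0,"az":0,"claw":0},
    {"tx":0,"ty":3.5,"tz":0,"ax":0,"ay":0,"az":0,"claw":0}
  ]
}}

```text
time_s: 0.93
tcp_pos: [0.2848, -0.331, 0.1863]
ee_rot: [[-0.958, 0.288, -0.0], [0.288, 0.958, 0.0], [0.001, 0.0, -1.0]]
wrist_force: [0.8, 0.5, 0.4]
gripper_width: 0.328
gripper_force: 0.0
```

>>> {"method": "drive_tool", "body": {
  "rows": [
    {"tx":-0.8,"ty":3.5,"tz":0,"ax":0,"ay":0,"az":0,"claw":0},
    {"tx":-0.8,"ty":3.5,"tz":0,"ax":0,"ay":0,"az":0,"claw":0},
    {"tx":-0.8,"ty":3.5,"tz":0,"ax":0,"ay":0,"az":0,"claw":0},
    {"tx":-0.8,"ty":3.5,"tz":0,"ax":0,"ay":0,"az":0,"claw":0},
    {"tx":-0.8,"ty":3.5,"tz":0,"ax":0,"ay":0,"az":0,"claw":0},
    {"tx":-0.8,"ty":3.5,"tz":0,"ax":0,"ay":0,"az":0,"claw":0},
    {"tx":-0.8,"ty":3.5,"tz":0,"ax":0,"ay":0,"az":0,"claw":0},
    {"tx":-0.8,"ty":3.5,"tz":0,"ax":0,"ay":0,"az":0,"claw":0},
    {"tx":0,"ty":0,"tz":0,"ax":0,"ay":0,"az":0,"claw":0},
    {"tx":0,"ty":0,"tz":0,"ax":0,"ay":0,"az":0,"claw":0}
  ]
}}

```text
time_s: 1.77
tcp_pos: [0.427, -0.0813, 0.1862]
ee_rot: [[-0.959, 0.284, -0.001], [0.284, 0.959, 0.0], [0.001, -0.0, -1.0]]
wrist_force: [0.3, -0.5, 0.5]
gripper_width: 0.002
gripper_force: 0.0
```

```bash
cat >> h.py <<'E'
def report(cam):
    s=sense();img,d,X=pts(cam);g=np.array([.5585,-.0035,.072]);yaw=np.radians(-16.7);u=np.array([.2874,.9578,0])
    print("tcp",s["tcp_pos"].round(4),"local tcp rel green",loc(s["tcp_pos"],g,yaw).round(4))
    H=cv2.cvtColor(img,cv2.COLOR_RGB2HSV)
    for c,k in dict(red=.078,green=0,blue=-.078).items():
        L=loc(X,g+u*k,yaw);m=masks(img)[c]
        q=m&(abs(L[...,1])<.011)&(np.hypot(L[...,0],L[...,2])<.058)&(np.hypot(L[...,0],L[...,2])>.040)&(L[...,2]>0)
        a=np.degrees(np.arctan2(L[...,0],L[...,2]))[q]
        h,e=np.histogram(a,np.arange(-90,91,5))
        print(c,[(int(b),int(n)) for b,n in zip(e,h) if n>3])
        w=(H[...,1]<60)&(H[...,2]>170)&(abs(L[...,1])<.011)&(abs(L[...,0])<.02)&(abs(L[...,2]-.027)<.006)
        n,lab,st,ce=cv2.connectedComponentsWithStats(w.astype(np.uint8))
        print("  pips",[(int(st[i,4]),(np.nanmedian(L[lab==i],0)*1000).round(1).tolist()) for i in range(1,n) if st[i,4]>3])
    return img,X
E
python3 - <<'E'
from h import *
img,X=report("wrist");save(img,"pics/w1.png");frame(img,X)
report("top")
E
```

```text
tcp [ 0.427  -0.0813  0.1862] local tcp rel green [-0.1036 -0.1123  0.1142]
red [(10, 159), (15, 221), (20, 10), (70, 31), (75, 219)]
  pips [(19, [-3.9, -1.3, 28.6]), (44, [2.5, 5.0, 28.7])]
green [(-90, 4), (-85, 31)]
  pips []
blue [(-90, 20)]
  pips []
white 19 [525. 293.] [0.577  0.071  0.1006]
white 42 [531. 299.] [0.5851 0.0754 0.1007]
tcp [ 0.4264 -0.0823  0.1862] local tcp rel green [-0.1039 -0.1134  0.1142]
red [(-45, 11), (-40, 66), (15, 51), (20, 17), (70, 7), (75, 83), (80, 5)]
  pips [(15, [5.1, 6.3, 28.7]), (12, [-4.4, -1.3, 27.6]), (9, [-13.3, -7.7, 25.5])]
green [(-85, 11), (-30, 11), (-25, 45), (30, 79), (35, 12)]
  pips [(15, [10.8, 6.7, 26.8]), (16, [12.0, -7.2, 25.9]), (18, [-6.5, 6.7, 27.4]), (17, [-5.6, -6.9, 27.3])]
blue [(-30, 9), (-25, 29), (25, 10), (30, 77), (35, 6), (85, 40)]
  pips [(15, [11.2, 6.4, 26.2]), (13, [2.1, -0.3, 28.6]), (18, [-7.4, -7.6, 28.0])]
```

View pics/w1.png

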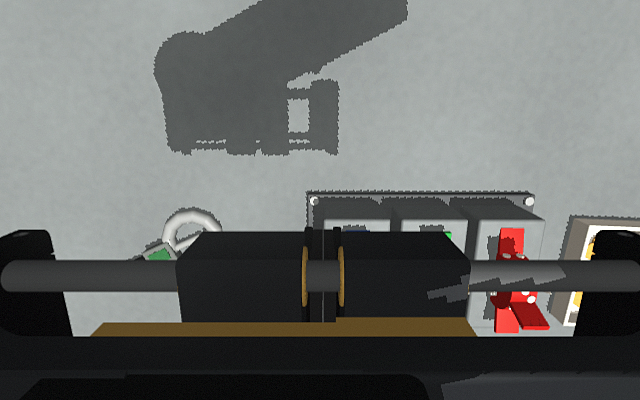

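The wrist view shows the shut fingers (180–470, 230–320) covering most of the counter. Red is at (510,280), fin up. I'll use depth to check how big the finger is near its tip.

Run:
```python
from h import *
s=sense();img,d,X=pts("wrist");T=(X-s["tcp_pos"])@s["ee_rot"]*1000
print(np.array(camera_params("wrist")["tool_from_camera"]).round(3))
for v,u in [(240,190),(240,320),(240,290),(240,460),(280,190),(280,315),(300,200),(300,303),(300,323),(300,343),(300,440),(328,150),(328,450),(270,100),(360,300)]: print(v,u,T[v,u].round(0))
for lo,hi in [(-12,3),(-25,-12),(-45,-25),(-70,-45),(-100,-70)]:
    m=(T[...,2]>lo)&(T[...,2]<hi)&(abs(T[...,0])<60)&(abs(T[...,1])<80)
    print(lo,hi,m.sum(),(T[m].min(0).round(),T[m].max(0).round()) if m.any() else "")
```

```text
[[ 0.    -0.965 -0.263  0.072]
 [ 1.     0.     0.    -0.   ]
 [-0.    -0.263  0.965 -0.198]
 [ 0.     0.     0.     1.   ]]
240 190 [ -85. -158.  176.]
240 320 [ 10.  -2. -50.]
240 290 [  38.   -9. -118.]
240 460 [-62. 138. 121.]
280 190 [  33.  -31. -129.]
280 315 [  30.   -3. -124.]
300 200 [  29.  -29. -130.]
300 303 [  27.   -5. -128.]
300 323 [-163.   -0.  172.]
300 343 [  26.    4. -126.]
300 440 [  30.   25. -131.]
328 150 [nan nan nan]
328 450 [  25.   27. -134.]
270 100 [  32.  -56. -122.]
360 300 [  26.   -5. -145.]
-12 3 0 
-25 -12 0 
-45 -25 233 (array([  9., -10., -45.]), array([ 12.,   8., -35.]))
-70 -45 780 (array([  4.,  -9., -70.]), array([ 12.,   8., -45.]))
-100 -70 833 (array([-10.,  -7., -98.]), array([ 12.,   5., -70.]))
```

>>> {"method": "drive_tool", "body": {
  "rows": [
    {"tx":-1.0,"ty":3.8,"tz":0,"ax":0,"ay":0,"az":0,"claw":0},
    {"tx":-1.0,"ty":3.8,"tz":0,"ax":0,"ay":0,"az":0,"claw":0},
    {"tx":-1.0,"ty":3.8,"tz":0,"ax":0,"ay":0,"az":0,"claw":0},
    {"tx":-1.0,"ty":3.8,"tz":0,"ax":0,"ay":0,"az":0,"claw":0},
    {"tx":-0.9,"ty":3.8,"tz":0,"ax":0,"ay":0,"az":0,"claw":0},
    {"tx":0,"ty":0,"tz":2,"ax":0,"ay":0,"az":0,"claw":0},
    {"tx":0,"ty":0,"tz":2.5,"ax":0,"ay":0,"az":0,"claw":0},
    {"tx":0,"ty":0,"tz":2,"ax":0,"ay":0,"az":0,"claw":0},
    {"tx":0,"ty":0,"tz":1,"ax":0,"ay":0,"az":0,"claw":0},
    {"tx":0,"ty":0,"tz":0,"ax":0,"ay":0,"az":0,"claw":0}
  ]
}}

```text
time_s: 2.75
tcp_pos: [0.5264, 0.0832, 0.1093]
ee_rot: [[-0.957, 0.289, -0.005], [0.289, 0.957, -0.002], [0.004, -0.004, -1.0]]
wrist_force: [-0.2, -0.5, -0.5]
gripper_width: 0.006
gripper_force: 0.0
```

Run:
```python
from h import *
s=sense();print(loc(s["tcp_pos"],np.array([.5585,-.0035,.072])+.078*np.array([.2874,.9578,0]),np.radians(-16.7)).round(4),s["tcp_pos"],s["wrist_force"])
```

```text
[-0.0557 -0.0041  0.0373] [0.52640242 0.08324264 0.10928953] [-0.19445761 -0.46906042 -0.54648678]
```

>>> {"method": "drive_tool", "body": {
  "rows": [
    {"tx":0,"ty":0.3,"tz":0.4,"ax":0,"ay":0,"az":0,"claw":0},
    {"tx":-0.5,"ty":0.1,"tz":0,"ax":0,"ay":0,"az":0,"claw":0},
    {"tx":-0.5,"ty":0,"tz":0,"ax":0,"ay":0,"az":0,"claw":0},
    {"tx":-0.5,"ty":0,"tz":0,"ax":0,"ay":0,"az":0,"claw":0},
    {"tx":-0.5,"ty":0,"tz":0,"ax":0,"ay":0,"az":0,"claw":0},
    {"tx":-0.5,"ty":0,"tz":0,"ax":0,"ay":0,"az":0,"claw":0},
    {"tx":-0.5,"ty":0,"tz":0,"ax":0,"ay":0,"az":0,"claw":0},
    {"tx":-0.5,"ty":0,"tz":0,"ax":0,"ay":0,"az":0,"claw":0},
    {"tx":0,"ty":0,"tz":0,"ax":0,"ay":0,"az":0,"claw":0},
    {"tx":0,"ty":0,"tz":0,"ax":0,"ay":0,"az":0,"claw":0}
  ]
}}

```text
time_s: 3.58
tcp_pos: [0.563, 0.0787, 0.1074]
ee_rot: [[-0.958, 0.288, -0.0], [0.288, 0.958, -0.0], [0.0, -0.0, -1.0]]
wrist_force: [-0.5, -0.3, -0.2]
gripper_width: 0.003
gripper_force: 0.0
```

Run:
```python
from h import *
s=sense();print(loc(s["tcp_pos"],np.array([.5585,-.0035,.072])+.078*np.array([.2874,.9578,0]),np.radians(-16.7)).round(4),s["wrist_force"])
img,X=report("scene");cv2.imwrite("pics/s2.png",cv2.resize(img[120:270,250:450],None,fx=4,fy=4,interpolation=2)[...,::-1])
```

```text
[-0.0193  0.002   0.0354] [-0.51002566 -0.31761333 -0.20332006]
tcp [0.563  0.0787 0.1074] local tcp rel green [-0.0193  0.08    0.0354]
red [(-45, 20), (-40, 71), (15, 26), (20, 32), (75, 74), (80, 6)]
  pips [(9, [14.8, -6.9, 23.1])]
green [(-30, 40), (-25, 49), (30, 20), (35, 9)]
  pips [(6, [-6.6, -6.2, 28.4]), (10, [-6.9, 7.3, 27.2]), (13, [8.7, -7.0, 26.2]), (16, [8.3, 6.9, 26.9])]
blue [(-90, 6), (-85, 5), (-30, 82), (25, 6), (30, 24), (85, 27)]
  pips [(23, [-4.6, -3.4, 27.4]), (10, [6.8, 7.2, 26.7])]
```

View pics/s2.png

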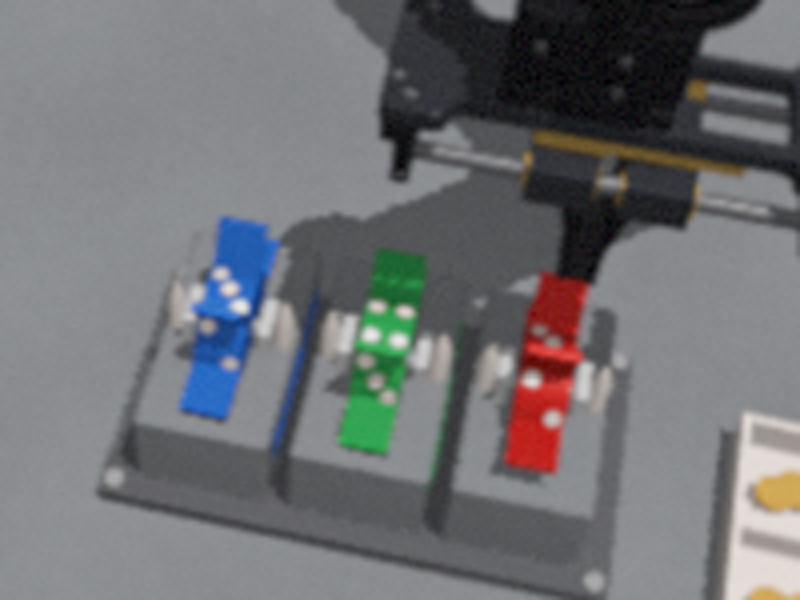

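This is the view from the far side. The red fins still read about −42°, 18° and 77°, and a two-pip face shows at (540,400), so the wheel doesn't seem to have turned. I'll project the TCP into the view to find out where the fingertip is.

Run:
```python
from h import *
s=sense();img,d,X=pts("scene");p=camera_params("scene")
def pr(W): return cv2.projectPoints(np.array(W,float).reshape(-1,1,3),cv2.Rodrigues(np.array(p["R"]))[0],np.array(p["t"]),np.array(p["intrinsics"]),np.array([p["k1"],0,0,0,0.]))[0].reshape(-1,2)
u=np.array([.2874,.9578,0]);xx=np.array([.9578,-.2874,0]);o=np.array([.5585,-.0035,.072])+.078*u
T=s["tcp_pos"]
W=[T,T+[0,0,.03],T+xx*.0095,o+xx*-.036+[0,0,.0415],o+xx*.017+[0,0,.052]]
print(((pr(W)-[250,120])*4+2).round(), s["joints"])
L=loc(X,o,np.radians(-16.7))*1000
dark=(img.max(-1)<60)&(abs(L[...,1])<40)&(L[...,2]>25)&(L[...,2]<80)&(abs(L[...,0])<120)
for v in range(170,205,2):
    r=np.where(dark[v])[0]
    if len(r): print(v,[(int(c),L[v,c].round(0).tolist()) for c in r[::3]])
m=masks(img)["red"]&(L[...,2]>20)
for v in range(186,215,2):
    r=np.where(m[v])[0]
    if len(r): print("red",v,L[v,r[len(r)//2]].round(0))
```

```text
[[563. 313.]
 [574. 273.]
 [560. 329.]
 [564. 278.]
 [556. 352.]] [ 2.42966627e+01  2.05622639e+01 -1.40629416e+01 -9.76221857e-03
 -5.54034030e+01 -1.30991266e+02]
186 [(389, [-10.0, -7.0, 79.0])]
188 [(390, [-9.0, -4.0, 76.0]), (393, [-10.0, 1.0, 76.0]), (396, [-12.0, 6.0, 75.0])]
red 188 [-35.  -7.  44.]
red 190 [-34.   1.  41.]
red 192 [-31.   2.  39.]
red 194 [-29.   1.  35.]
red 196 [-27.  -0.  31.]
red 198 [-23.   0.  30.]
red 200 [-22.   1.  25.]
red 202 [-18.   4.  24.]
red 204 [-14.   5.  23.]
red 206 [-4. -3. 28.]
red 208 [17. -1. 51.]
red 210 [18.  0. 46.]
red 212 [14.  2. 34.]
red 214 [10.  5. 24.]
```

Run:
```python
from h import *
img,d,X=pts("scene");cv2.imwrite("pics/s3.png",cv2.resize(img[165:240,370:430],None,fx=8,fy=8,interpolation=0)[...,::-1])
s=sense();print(s["tcp_pos"])
L=loc(X,np.array([.5585,-.0035,.072])+.078*np.array([.2874,.9578,0]),np.radians(-16.7))*1000
for v in range(176,200,2):print(v,[(L[v,c].round(0).tolist(),img[v,c].tolist()) for c in (392,396)])
```

```text
[0.56264069 0.07889284 0.10757843]
176 [([-9.0, -7.0, 108.0], [12, 10, 12]), ([-11.0, 0.0, 108.0], [26, 27, 27])]
178 [([-10.0, -6.0, 101.0], [5, 13, 11]), ([-18.0, 2.0, 94.0], [30, 30, 27])]
180 [([-9.0, -5.0, 97.0], [11, 5, 12]), ([-12.0, 2.0, 97.0], [29, 27, 31])]
182 [([-10.0, -4.0, 92.0], [11, 9, 13]), ([-11.0, 3.0, 92.0], [32, 28, 30])]
184 [([-11.0, -3.0, 85.0], [18, 22, 22]), ([-11.0, 4.0, 87.0], [24, 23, 24])]
186 [([-11.0, -2.0, 80.0], [21, 21, 20]), ([-11.0, 5.0, 82.0], [28, 32, 30])]
188 [([-11.0, -1.0, 74.0], [31, 24, 15]), ([-10.0, 6.0, 77.0], [25, 25, 29])]
190 [([-35.0, 3.0, 41.0], [130, 29, 25]), ([-10.0, 7.0, 72.0], [92, 31, 32])]
192 [([-32.0, 4.0, 38.0], [137, 24, 20]), ([-33.0, 11.0, 39.0], [159, 75, 74])]
194 [([-28.0, 4.0, 37.0], [135, 22, 22]), ([-122.0, 24.0, -73.0], [168, 100, 101])]
196 [([-27.0, 5.0, 33.0], [136, 26, 27]), ([-63.0, 17.0, -9.0], [130, 109, 110])]
198 [([-25.0, 6.0, 30.0], [138, 29, 24]), ([-58.0, 18.0, -8.0], [132, 124, 126])]
```

View pics/s3.png

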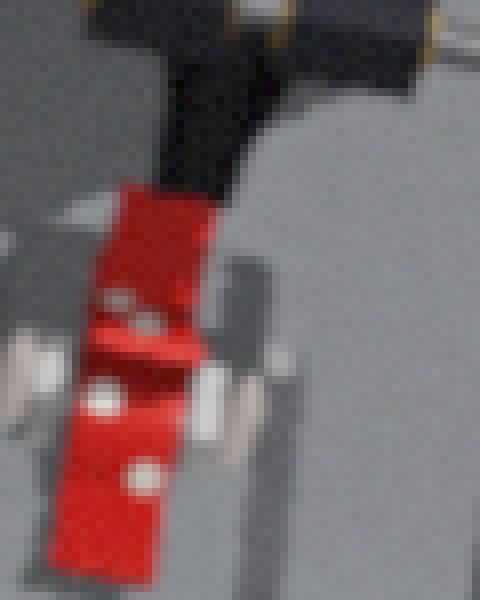

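The fingertip really ends about 36 mm above the stated TCP. The wrist depth agrees: the finger ends at tool z of about −35 mm. I'll back off and go lower by that amount.

>>> {"method": "drive_tool", "body": {
  "rows": [
    {"tx":2,"ty":0,"tz":0,"ax":0,"ay":0,"az":0,"claw":0},
    {"tx":1.9,"ty":-0.1,"tz":0,"ax":0,"ay":0,"az":0,"claw":0},
    {"tx":0,"ty":0,"tz":0,"ax":0,"ay":0,"az":0,"claw":0},
    {"tx":0,"ty":0,"tz":1,"ax":0,"ay":0,"az":0,"claw":0},
    {"tx":0,"ty":0,"tz":1,"ax":0,"ay":0,"az":0,"claw":0},
    {"tx":0,"ty":0,"tz":1,"ax":0,"ay":0,"az":0,"claw":0},
    {"tx":0,"ty":0,"tz":0.5,"ax":0,"ay":0,"az":0,"claw":0},
    {"tx":0,"ty":0,"tz":0,"ax":0,"ay":0,"az":0,"claw":0},
    {"tx":0,"ty":0,"tz":0,"ax":0,"ay":0,"az":0,"claw":0}
  ]
}}

```text
time_s: 4.48
tcp_pos: [0.5253, 0.0888, 0.0718]
ee_rot: [[-0.958, 0.287, -0.001], [0.287, 0.958, -0.001], [0.001, -0.001, -1.0]]
wrist_force: [-0.1, 0.5, -0.6]
gripper_width: 0.006
gripper_force: 0.0
```

>>> {"method": "drive_tool", "body": {
  "rows": [
    {"tx":-0.5,"ty":0,"tz":0,"ax":0,"ay":0,"az":0,"claw":0},
    {"tx":-0.5,"ty":0,"tz":0,"ax":0,"ay":0,"az":0,"claw":0},
    {"tx":-0.5,"ty":0,"tz":0,"ax":0,"ay":0,"az":0,"claw":0},
    {"tx":-0.5,"ty":0,"tz":0,"ax":0,"ay":0,"az":0,"claw":0},
    {"tx":0,"ty":0,"tz":0,"ax":0,"ay":0,"az":0,"claw":0}
  ]
}}

```text
time_s: 4.9
tcp_pos: [0.5442, 0.0829, 0.0729]
ee_rot: [[-0.958, 0.288, -0.002], [0.288, 0.958, -0.0], [0.002, -0.001, -1.0]]
wrist_force: [-3.0, 0.9, 2.1]
gripper_width: 0.007
gripper_force: 1.6
```

```bash
cat > r.py <<'E'
from h import *
import sys
k=float(sys.argv[1]);o=np.array([.5585,-.0035,.072])+k*np.array([.2874,.9578,0])
s=sense();print(loc(s["tcp_pos"],o,np.radians(-16.7)).round(4),s["wrist_force"].round(1))
img,X=report("scene")
L=loc(X,o,np.radians(-16.7))*1000
dark=(img.max(-1)<45)&(abs(L[...,1])<15)&(L[...,2]>10)&(L[...,2]<70)&(abs(L[...,0])<90)
print("dark",dark.sum(),np.percentile(L[dark],[1,50,99],axis=0).round(0).tolist() if dark.any() else "")
if len(sys.argv)>2: cv2.imwrite(sys.argv[2],cv2.resize(img[120:270,250:450],None,fx=4,fy=4,interpolation=2)[...,::-1])
E
python3 r.py .078 pics/s4.png
```

```text
[-0.0385  0.0007  0.0009] [-3.   0.9  2.1]
tcp [0.5442 0.0829 0.0729] local tcp rel green [-0.0385  0.0787  0.0009]
red [(-35, 4), (-30, 83), (-25, 18), (30, 35), (85, 17)]
  pips [(8, [-9.9, -7.0, 26.8]), (10, [-1.3, 0.4, 28.4]), (10, [7.8, 7.3, 26.4])]
green [(-30, 44), (-25, 47), (30, 20), (35, 8)]
  pips [(9, [-7.5, -6.4, 27.8]), (11, [-8.3, 6.6, 27.3]), (13, [9.4, -7.0, 26.1]), (16, [8.2, 6.9, 26.4])]
blue [(-90, 6), (-85, 6), (-30, 82), (-25, 4), (25, 7), (30, 25), (85, 26)]
  pips [(24, [-3.7, -3.2, 27.6]), (11, [7.5, 7.7, 26.7])]
dark 68 [[-35.0, -8.0, 48.0], [-29.0, 1.0, 61.0], [-27.0, 9.0, 70.0]]
```

The fin is now being pushed: it went from −41° to −29°, at 3 N. Carrying on.

>>> {"method": "drive_tool", "body": {
  "rows": [
    {"tx":-0.5,"ty":0,"tz":0,"ax":0,"ay":0,"az":0,"claw":0},
    {"tx":-0.5,"ty":0,"tz":0,"ax":0,"ay":0,"az":0,"claw":0},
    {"tx":-0.5,"ty":0,"tz":0,"ax":0,"ay":0,"az":0,"claw":0},
    {"tx":-0.5,"ty":0,"tz":0,"ax":0,"ay":0,"az":0,"claw":0},
    {"tx":-0.5,"ty":0,"tz":0,"ax":0,"ay":0,"az":0,"claw":0},
    {"tx":-0.5,"ty":0,"tz":0,"ax":0,"ay":0,"az":0,"claw":0},
    {"tx":-0.5,"ty":0,"tz":0,"ax":0,"ay":0,"az":0,"claw":0},
    {"tx":-0.4,"ty":0,"tz":0,"ax":0,"ay":0,"az":0,"claw":0},
    {"tx":0,"ty":0,"tz":0,"ax":0,"ay":0,"az":0,"claw":0}
  ]
}}

```text
time_s: 5.7
tcp_pos: [0.5819, 0.0719, 0.0718]
ee_rot: [[-0.958, 0.288, -0.001], [0.288, 0.958, -0.0], [0.001, -0.001, -1.0]]
wrist_force: [-3.0, -0.1, -0.6]
gripper_width: 0.01
gripper_force: 1.0
```

```bash
python3 r.py .078 pics/s5.png
```

```text
[ 0.0008  0.0009 -0.0002] [-3.  -0.1 -0.6]
tcp [0.5819 0.0719 0.0718] local tcp rel green [ 0.0008  0.0789 -0.0002]
red [(10, 11), (15, 6), (20, 47), (75, 30), (80, 50)]
  pips []
green [(-30, 29), (-25, 30), (30, 24), (35, 8)]
  pips [(5, [7.5, -6.9, 27.1])]
blue [(-90, 6), (-85, 6), (-30, 82), (-25, 5), (25, 7), (30, 25), (85, 27)]
  pips [(24, [-3.7, -3.2, 27.5]), (11, [7.2, 7.4, 26.7])]
dark 86 [[2.0, -7.0, 43.0], [10.0, 1.0, 58.0], [12.0, 11.0, 70.0]]
```

>>> {"method": "drive_tool", "body": {
  "rows": [
    {"tx":-0.3,"ty":0,"tz":0,"ax":0,"ay":0,"az":0,"claw":0},
    {"tx":-0.3,"ty":0,"tz":0,"ax":0,"ay":0,"az":0,"claw":0},
    {"tx":-0.2,"ty":0,"tz":0,"ax":0,"ay":0,"az":0,"claw":0},
    {"tx":0,"ty":0,"tz":0,"ax":0,"ay":0,"az":0,"claw":0},
    {"tx":0.4,"ty":0,"tz":-1,"ax":0,"ay":0,"az":0,"claw":0},
    {"tx":0,"ty":0,"tz":-3,"ax":0,"ay":0,"az":0,"claw":0},
    {"tx":0,"ty":0,"tz":-3,"ax":0,"ay":0,"az":0,"claw":0},
    {"tx":0,"ty":0,"tz":0,"ax":0,"ay":0,"az":0,"claw":0}
  ]
}}

```text
time_s: 6.42
tcp_pos: [0.5916, 0.0721, 0.1513]
ee_rot: [[-0.958, 0.285, 0.017], [0.285, 0.958, 0.003], [-0.016, 0.008, -1.0]]
wrist_force: [0.2, -0.3, 1.0]
gripper_width: 0.006
gripper_force: 0.0
```

```bash
python3 r.py .078 pics/s6.png
```

```text
[0.01   0.0039 0.0793] [ 0.2 -0.3  1. ]
tcp [0.5916 0.0721 0.1513] local tcp rel green [0.01   0.0819 0.0793]
red [(-30, 93), (-25, 5), (25, 6), (30, 30), (85, 37)]
  pips [(5, [8.2, 8.1, 26.8])]
green [(-30, 47), (-25, 42), (30, 22), (35, 9)]
  pips [(8, [9.8, -5.8, 25.9])]
blue [(-90, 6), (-85, 6), (-30, 79), (-25, 7), (25, 7), (30, 25), (85, 28)]
  pips [(23, [-3.4, -2.7, 27.6]), (11, [7.3, 7.4, 26.8])]
dark 0
```

View pics/s6.png

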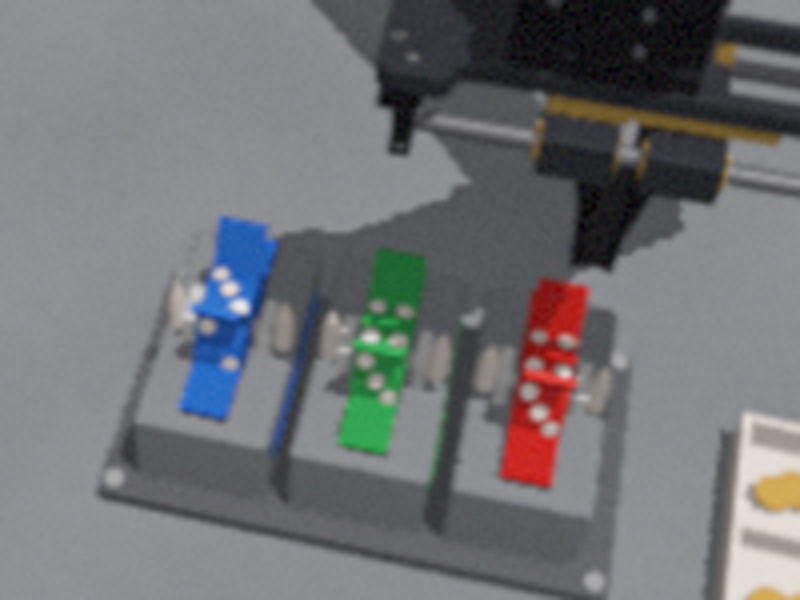

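The red four (540–570, 335–372) is now on top with its fins at about ±30°, and green hasn't moved. Now I'll go over to the far side of blue.

>>> {"method": "drive_tool", "body": {
  "rows": [
    {"tx":-1.2,"ty":-3.9,"tz":0,"ax":0,"ay":0,"az":0,"claw":0},
    {"tx":-1.2,"ty":-3.9,"tz":0,"ax":0,"ay":0,"az":0,"claw":0},
    {"tx":-1.2,"ty":-3.9,"tz":0,"ax":0,"ay":0,"az":0,"claw":0},
    {"tx":-1.2,"ty":-3.9,"tz":0,"ax":0,"ay":0,"az":0,"claw":0},
    {"tx":0,"ty":0,"tz":0,"ax":0,"ay":0,"az":0,"claw":0},
    {"tx":0,"ty":0,"tz":0,"ax":0,"ay":0,"az":0,"claw":0},
    {"tx":0,"ty":0,"tz":0,"ax":0,"ay":0,"az":0,"claw":0}
  ]
}}

```text
time_s: 7.05
tcp_pos: [0.5871, -0.0925, 0.1428]
ee_rot: [[-0.958, 0.288, 0.001], [0.288, 0.958, -0.0], [-0.001, 0.0, -1.0]]
wrist_force: [-0.1, 0.9, 1.2]
gripper_width: 0.003
gripper_force: 0.0
```

```bash
python3 r.py -.078
```

```text
[0.053  0.001  0.0708] [-0.1  0.9  1.2]
tcp [ 0.5871 -0.0925  0.1428] local tcp rel green [ 0.053  -0.077   0.0708]
red [(-35, 4), (-30, 86), (-25, 8), (25, 4), (30, 34), (85, 35)]
  pips [(7, [-8.9, -7.2, 27.5]), (8, [-8.4, 7.2, 26.8]), (11, [7.1, -6.8, 26.5]), (10, [7.5, 7.2, 27.0])]
green [(-30, 34), (-25, 41), (30, 18), (35, 8)]
  pips [(11, [-7.3, -6.4, 27.3]), (12, [-8.8, 6.8, 26.6]), (13, [8.5, -7.1, 26.5]), (16, [8.1, 6.9, 25.6])]
blue [(-90, 6), (-85, 4), (-30, 41), (25, 7), (30, 26), (85, 21)]
  pips [(11, [6.9, 7.7, 26.9])]
dark 0
```

>>> {"method": "drive_tool", "body": {
  "rows": [
    {"tx":0,"ty":0,"tz":2,"ax":0,"ay":0,"az":0,"claw":0},
    {"tx":0,"ty":0,"tz":2.2,"ax":0,"ay":0,"az":0,"claw":0},
    {"tx":0,"ty":0,"tz":2,"ax":0,"ay":0,"az":0,"claw":0},
    {"tx":0,"ty":0,"tz":1,"ax":0,"ay":0,"az":0,"claw":0},
    {"tx":0,"ty":0,"tz":0,"ax":0,"ay":0,"az":0,"claw":0},
    {"tx":0,"ty":0,"tz":0,"ax":0,"ay":0,"az":0,"claw":0}
  ]
}}

```text
time_s: 7.6
tcp_pos: [0.5872, -0.0914, 0.0709]
ee_rot: [[-0.958, 0.285, 0.0], [0.285, 0.958, -0.001], [-0.0, -0.001, -1.0]]
wrist_force: [0.5, 0.2, 0.7]
gripper_width: 0.004
gripper_force: 0.0
```

>>> {"method": "drive_tool", "body": {
  "rows": [
    {"tx":0.5,"ty":0,"tz":0,"ax":0,"ay":0,"az":0,"claw":0},
    {"tx":0.5,"ty":0,"tz":0,"ax":0,"ay":0,"az":0,"claw":0},
    {"tx":0.5,"ty":0,"tz":0,"ax":0,"ay":0,"az":0,"claw":0},
    {"tx":0.5,"ty":0,"tz":0,"ax":0,"ay":0,"az":0,"claw":0},
    {"tx":0.5,"ty":0,"tz":0,"ax":0,"ay":0,"az":0,"claw":0},
    {"tx":0.5,"ty":0,"tz":0,"ax":0,"ay":0,"az":0,"claw":0},
    {"tx":0,"ty":0,"tz":0,"ax":0,"ay":0,"az":0,"claw":0}
  ]
}}

```text
time_s: 8.18
tcp_pos: [0.5576, -0.0832, 0.0716]
ee_rot: [[-0.958, 0.287, 0.001], [0.287, 0.958, 0.0], [-0.001, 0.001, -1.0]]
wrist_force: [2.3, -0.0, 1.7]
gripper_width: 0.003
gripper_force: 1.3
```

```bash
python3 r.py -.078
```

```text
[ 0.0221  0.0014 -0.0004] [ 2.3 -0.   1.7]
tcp [ 0.5576 -0.0832  0.0716] local tcp rel green [ 0.022  -0.0766 -0.0004]
red [(-30, 89), (-25, 8), (25, 4), (30, 34), (85, 42)]
  pips [(7, [-9.6, -7.0, 27.4]), (9, [-8.3, 7.9, 27.1]), (10, [7.1, -6.6, 26.4]), (10, [7.7, 7.1, 27.2])]
green [(30, 19), (35, 8)]
  pips [(6, [-7.1, -5.5, 27.7]), (10, [8.5, -6.2, 26.7]), (16, [8.4, 6.9, 26.5])]
blue [(40, 4), (60, 5), (65, 58), (70, 7)]
  pips []
dark 103 [[25.0, -6.0, 38.0], [31.0, 2.0, 56.0], [33.0, 12.0, 69.0]]
```

>>> {"method": "drive_tool", "body": {
  "rows": [
    {"tx":0.5,"ty":0,"tz":0,"ax":0,"ay":0,"az":0,"claw":0},
    {"tx":0.5,"ty":0,"tz":0,"ax":0,"ay":0,"az":0,"claw":0},
    {"tx":0.5,"ty":0,"tz":0,"ax":0,"ay":0,"az":0,"claw":0},
    {"tx":0.5,"ty":0,"tz":0,"ax":0,"ay":0,"az":0,"claw":0},
    {"tx":0.4,"ty":0,"tz":0,"ax":0,"ay":0,"az":0,"claw":0},
    {"tx":0.3,"ty":0,"tz":0,"ax":0,"ay":0,"az":0,"claw":0},
    {"tx":0.3,"ty":0,"tz":0,"ax":0,"ay":0,"az":0,"claw":0},
    {"tx":0,"ty":0,"tz":0,"ax":0,"ay":0,"az":0,"claw":0},
    {"tx":0,"ty":0,"tz":0,"ax":0,"ay":0,"az":0,"claw":0}
  ]
}}

```text
time_s: 8.98
tcp_pos: [0.5283, -0.0748, 0.0705]
ee_rot: [[-0.958, 0.287, -0.002], [0.287, 0.958, 0.0], [0.002, -0.0, -1.0]]
wrist_force: [2.2, -0.8, 1.0]
gripper_width: 0.007
gripper_force: 0.9
```

>>> {"method": "drive_tool", "body": {
  "rows": [
    {"tx":-0.4,"ty":0,"tz":-1,"ax":0,"ay":0,"az":0,"claw":0},
    {"tx":0,"ty":0,"tz":-3,"ax":0,"ay":0,"az":0,"claw":0},
    {"tx":0,"ty":0,"tz":-3,"ax":0,"ay":0,"az":0,"claw":0},
    {"tx":2,"ty":0,"tz":-3,"ax":0,"ay":0,"az":0,"claw":0},
    {"tx":3.5,"ty":0,"tz":0,"ax":0,"ay":0,"az":0,"claw":0},
    {"tx":3.5,"ty":0,"tz":0,"ax":0,"ay":0,"az":0,"claw":0},
    {"tx":3.5,"ty":0,"tz":0,"ax":0,"ay":0,"az":0,"claw":0},
    {"tx":0,"ty":0,"tz":0,"ax":0,"ay":0,"az":0,"claw":0},
    {"tx":0,"ty":0,"tz":0,"ax":0,"ay":0,"az":0,"claw":0}
  ]
}}

```text
time_s: 9.73
tcp_pos: [0.4101, -0.0403, 0.1704]
ee_rot: [[-0.958, 0.286, -0.003], [0.286, 0.958, -0.0], [0.003, -0.001, -1.0]]
wrist_force: [0.8, 0.8, 0.6]
gripper_width: 0.0
gripper_force: 0.0
```

```bash
python3 r.py -.078 pics/s7.png; python3 -c "
from h import *
report('top')"
```

```text
[-1.315e-01  1.000e-04  9.840e-02] [0.8 0.8 0.6]
tcp [ 0.4101 -0.0403  0.1704] local tcp rel green [-0.1315 -0.0779  0.0984]
red [(-30, 88), (-25, 8), (25, 5), (30, 31), (85, 29)]
  pips [(7, [-9.7, -7.1, 27.7]), (8, [-8.5, 7.1, 27.5]), (9, [7.4, -6.8, 26.9]), (10, [6.8, 7.2, 26.9])]
green [(-30, 38), (-25, 48), (30, 20), (35, 9)]
  pips [(9, [-7.4, -6.5, 27.2]), (6, [-7.8, 7.3, 28.1]), (12, [8.8, -6.8, 26.8]), (16, [9.0, 6.9, 26.1])]
blue [(-90, 6), (-35, 66), (-30, 25), (25, 35), (80, 15), (85, 61)]
  pips [(6, [-10.9, -6.4, 27.3]), (6, [5.0, 8.2, 27.8])]
dark 0 
tcp [ 0.4118 -0.0403  0.1705] local tcp rel green [-0.1299 -0.0774  0.0985]
red [(-90, 61), (-85, 30), (-30, 34), (-25, 27), (25, 22), (30, 58), (85, 41)]
  pips [(11, [10.8, 6.6, 25.5]), (9, [10.5, -7.8, 26.2]), (12, [-7.2, 6.9, 27.4]), (13, [-7.3, -8.0, 27.3])]
green [(-90, 18), (-85, 74), (-30, 12), (-25, 46), (30, 73), (35, 15), (85, 8)]
  pips [(15, [11.0, 6.8, 26.7]), (15, [12.0, -7.1, 26.0]), (18, [-6.2, 6.5, 27.3]), (18, [-5.8, -7.1, 27.2])]
blue [(-35, 20), (-30, 52), (20, 5), (25, 77), (30, 7), (80, 29), (85, 68)]
  pips [(14, [8.9, 6.2, 27.6]), (17, [-8.9, -7.9, 25.8])]
```

View pics/s7.png

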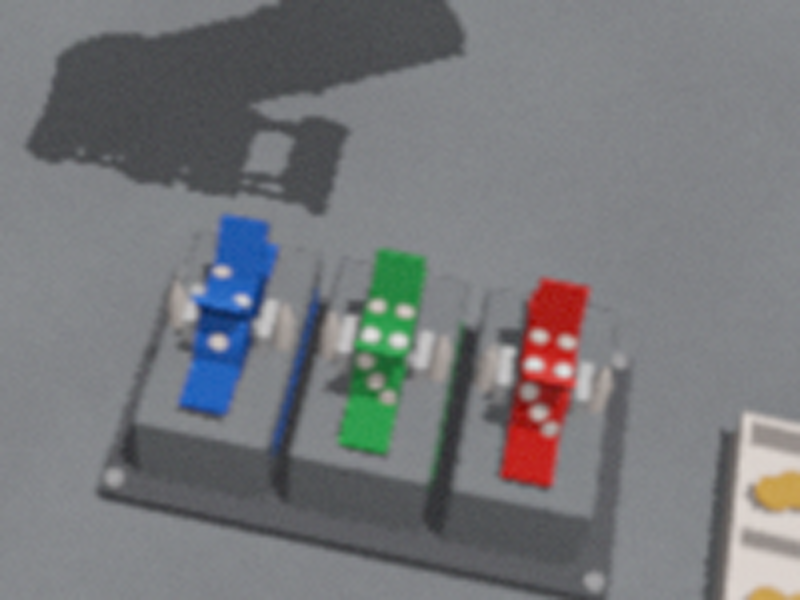

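The blue two (220,272 and 242,300) and the red four (540–570, 335–370) are on top, each within a few degrees. Green is unchanged and the arm is clear.

```bash
python3 -c "
from station import finish_job
print(finish_job())"
```

```text
the job is handed in; nothing more can be done
None
```

The job is handed in at about 10 s of the 38 s allowed: the red four and the blue two are on top, each within a few degrees. The green wheel hasn't moved, and the arm stayed well clear of the micrometer; I didn't re-measure its position at the end.

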